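# Lay the colour bottles down in the bottle tray

## Task

Two squeeze bottles stand at opposite ends of the steel two-lane tray and are to be stored lying down. First take out the gel pot that is in the way in one lane and stand it with the two others in the low grey pot tray; then tip each bottle over by pushing it high up, without picking it up, so that it lies flat along its own lane with its cap towards the opposite end. Leave everything else standing where it is.

Things in the scene. Friction and masses are not known exactly. Their poses are not given: they have to be found in the camera images.
- bottle_tray: fixed steel tray, 159 mm along its x, 310 mm along its y; walls 5 mm thick, 28 mm tall; floor top 4 mm above the counter. An equal wall at x = 0, along y, parts it into a near lane (centre x = -38.5 mm) and a far lane (x = +38.5 mm), each 72 mm wide, y = -150 to +150 mm inside. Bottles start at y = +113 mm (near lane) and -113 mm (far lane). Origin: centre of underside; z up.
- pot_tray: fixed low grey plastic tray, 250 mm along its x, 85 mm along its y, walls 5 mm thick and 14 mm tall, floor top 4 mm above the counter, open inside (240 x 75 mm). Origin: centre of its underside; z up. Two gel pots stand on its long middle line (y = 0); their places vary, and the room for a third is between them or towards the -x end.
- bottle_broad: squeeze bottle with a broad block-shaped cap: round body 62 mm wide up to 137 mm, cap 38 mm wide up to 174 mm, about 0.19 kg. Origin: centre of its foot; z runs from foot to cap. Stands at one of the two tray ends (which one varies). It tips once leaned some 25 degrees, pivoting on the foot's edge, then falls by itself.
- bottle_slim: squeeze bottle with a pointed spout: round body 55 mm wide up to 146 mm, neck 30 mm wide up to 154 mm, spout 20 mm wide up to 186 mm, about 0.22 kg. Origin: centre of its foot; z runs from foot to spout. Stands at the other tray end.
- pot_a: gel pot with white screw lid, upright: lid 45 mm wide (24 to 39 mm above the foot), body 40 mm wide, 39 mm tall, 55 g. Origin: centre of its foot. At the start one of the three pots stands halfway along the near lane of the bottle tray, where that bottle must fall, the other two in the pot tray; which one varies.
- pot_b: same kind of gel pot as pot_a, same size and origin.
- pot_c: same kind of gel pot as pot_a, same size and origin.
- sprinkle_jar: bystander: sprinkle jar, 72 mm wide, 109 mm tall, on the counter behind the bottle tray. Origin: centre of its foot.
- spare_bottle: bystander: another pointed-spout bottle, 55 mm wide, 190 mm tall, standing on the counter behind the bottle tray; it stays upright. Origin: centre of its foot.

How it is judged:
On the way, in this order (a step that is already met when the one before it is completed fails the run):
1. all three gel pots stand in the pot tray (x of pot_a in the frame of pot_tray between -0.105 and 0.105 m and y of pot_a in the frame of pot_tray between -0.025 and 0.025 m and angle between each of pot_a, pot_b, pot_c's own z axis and vertical below 0.15 rad and height (world z) of each of pot_a, pot_b, pot_c below 0.012 m and x of pot_b in the frame of pot_tray between -0.105 and 0.105 m and y of pot_b in the frame of pot_tray between -0.025 and 0.025 m and x of pot_c in the frame of pot_tray between -0.105 and 0.105 m and y of pot_c in the frame of pot_tray between -0.025 and 0.025 m), for 0.2 s.
2. both bottles lie in their lanes (((x of bottle_broad in the frame of bottle_tray between -0.0535 and -0.0235 m and y of bottle_broad in the frame of bottle_tray between 0.02 and 0.15 m) or (x of bottle_broad in the frame of bottle_tray between 0.0235 and 0.0535 m and y of bottle_broad in the frame of bottle_tray between -0.15 and -0.02 m)) and angle between bottle_broad's own z axis and vertical between 1.4 and 1.74 rad and angle between the z axis of each of bottle_broad, bottle_slim and the y axis of bottle_tray, either way round below 0.2 rad and height (world z) of each of bottle_broad, bottle_slim below 0.045 m and ((x of bottle_slim in the frame of bottle_tray between -0.0535 and -0.0235 m and y of bottle_slim in the frame of bottle_tray between 0.02 and 0.15 m) or (x of bottle_slim in the frame of bottle_tray between 0.0235 and 0.0535 m and y of bottle_slim in the frame of bottle_tray between -0.15 and -0.02 m)) and angle between bottle_slim's own z axis and vertical between 1.4 and 1.74 rad), for 0.2 s.
At the end, for the whole second after the job is handed in: All three pots stand upright on the pot tray's floor; each bottle lies flat (10 degrees) along a lane (11 degrees), within 15 mm of its centre line, foot at the end where it stood (20 to 150 mm from the tray's middle), cap towards the other end; all at rest (all of step 1 and all of step 2 and linear speed of each of bottle_broad, bottle_slim, pot_a, pot_b, pot_c below 0.02 m/s); the robot touches nothing.
It fails at once if a bystander (sprinkle jar or spare bottle) is knocked over or shifted by more than 30 mm (distance of any of sprinkle_jar, spare_bottle from where it was at the start of the episode above 0.03 m or angle between any of sprinkle_jar, spare_bottle's own z axis and vertical above 0.3 rad).
It fails at once if a bottle of the bottle tray is picked up (its foot more than 75 mm above the counter) (height (world z) of any of bottle_broad, bottle_slim above 0.075 m).
It fails at once if a gel pot is tipped over (angle between any of pot_a, pot_b, pot_c's own z axis and vertical above 0.8 rad).
It also fails if it takes over 54 s, if anything falls off the work surface, if the arm or the gripper's body presses on something with over 40 N, if the wrist force passes 120 N, or if a joint passes its speed limit or range.

## Robot

A 6-joint arm with a two-finger parallel gripper is mounted at the origin on a cart in front of the work surface, level with it; the furniture and walls round the work are solid. World frame = base frame: x ahead of the robot, y to its left, z up, the work surface at z = 0. Lengths are in m, angles in rad, forces in N, time in s.
With the tool pointing down it reaches from about 0.225 to 0.875 m from the base axis. Payload 3.4 kg.
Tool frame: the origin (TCP) lies on the centre line of the jaws, within the pads' length; the fingertips stand 22 mm ahead of it and the grasp point (between the pads) lies 3 mm ahead of it; z points along the fingers, y is the line along which they close (so a half turn about z gives the same grasp; the last joint's range is limited). The gripper opens to 85 mm and grips with 20 to 120 N. Pads are 22 mm wide; open, the fingers measure 114 mm over their backs; the gripper's body (76 mm by 85 mm) begins 54 mm behind the grasp point. The pads swing forward as they close: fully open they stand 13 mm farther back than shut.
Start: joints at [-1.367, 0.276, 1.505, -0, 1.361, -0.121], TCP at [0.183, -0.545, 0.253] pointing down, gripper open.
Joint ranges: [-2.89, 2.89], [-0.75, 2.08], [0.22, 2.7], [-1.18, 4.32], [0.11, 2.71], [-2.7, 2.7]. Speed limits (rad/s): [2.57, 2.57, 3.14, 3.14, 3.14, 3.14].

## Interface

Orientations are given as a unit quaternion [w, x, y, z].
In Python, from rig import manip, cams, ticket gives the robot as it stands (manip), with the cameras (cams) and the job (ticket).
- The arm moves only by the shell command python3 steer.py [OPENING] [FORCE], which reads ROWS from standard input. ROWS is 1 to 5 rows, parted by semicolons, with the numbers parted by spaces; each row has 4 numbers: dx, dy, dz in m, then a turn about the tool's z in rad; each row shifts and turns the commanded pose from where the row before left it, along the tool's axes as they then stand; what a row does not reach is not made up. A row lasts 1/12 s, in which the tool goes at most 0.0417 m and 0.125 rad, less where a joint would pass 70% of its speed; a pose out of reach is approached as far as the arm can. OPENING is the finger opening in m, set as the command begins (- or left out keeps the last). The fingers move at their own pace and stop on an object; FORCE is the grip in N (left out, the last holds). Time passes only in rows, so rows that do not move let the fingers close. It prints the time, the measured TCP pose, the force, the opening and the grip force at its end. Input that does not fit is refused with a message, and nothing moves.
- manip.get_state(): the state, without advancing time (a new reading comes with each control period).
- cams.get_image(name): name is "scene" or "top" or "wrist"; returns a dict with "img" (384x512x3 uint8, red, green, blue), "camera_matrix" (3x3 intrinsics, pixels), "T" (4x4, takes a point from camera to world coordinates); the wrist camera has in their place "hand_eye" (4x4, takes a point from camera to tool coordinates, whose origin is the TCP and whose axes are the flange's). Camera axes: x right, y down, z forward; pixel columns grow to the right and rows downward; lengths in m; the calibration is good to about 2 mm. A picture is of the moment at which its call begins: read the wrist's pose just before it. There is no depth.
- ticket.sign_off(): hands the job in; it is judged then, once.
The state is a dict: "clock": time; "qpos": joint angles; "qd": joint speeds; "effort": joint torques, N m; "position": TCP position; "ee_rot": TCP orientation; "contact_force": force on the tool from outside, world axes, zero at the start; "moment": the same for the moment, N m; "width": finger opening in m; "gripper_force": force on a finger pad.
Only numpy, scipy, OpenCV 4.12 (cv2) and the standard library are available. Lean on these libraries where they do the work, as an engineer would, in place of code of your own. Each camera call takes 0.05 s, during which the arm holds its last target. There are 200 camera calls.

## Working session

There is one attempt and no reset: what is moved stays moved. The work goes in short steps, Python scripts to look and compute and a shell command to move; the robot and the scene stay as the last step left them, time stands still between calls to the robot, and variables do not carry over. Pictures are saved under pics/ and viewed, at most 12 in all, crops included, and the job is handed in when it is done.

```bash
ls; mkdir -p pics
cat > h.py <<'E'
import numpy as np, cv2
from rig import manip, cams, ticket
def ray(im,uv,z):
    K=im["camera_matrix"];T=np.array(im["T"]);d=T[:3,:3]@np.linalg.inv(K)@np.array([uv[0],uv[1],1.]);o=T[:3,3]
    return o+d*(z-o[2])/d[2]
def proj(im,p):
    T=np.linalg.inv(np.array(im["T"]));q=np.array(im["camera_matrix"])@(T[:3,:3]@np.array(p)+T[:3,3]);return q[:2]/q[2]
E
python3 - <<'E'
from h import *
for n in("top","scene"):
    i=cams.get_image(n);cv2.imwrite(f"pics/{n}0.png",i["img"][:,:,::-1]);print(np.array(i["T"]).round(3).tolist(),np.array(i["camera_matrix"]).round(1).tolist())
    np.save(f"{n}0.npy",i,allow_pickle=True)
print(manip.get_state())
E
```

```text
pics
rig.py
steer.py
[[-0.025, -0.988, 0.154, 0.392], [-1.0, 0.024, -0.011, 0.161], [0.007, -0.154, -0.988, 0.937], [0.0, 0.0, 0.0, 1.0]] [[421.4, 0.0, 262.3], [0.0, 421.4, 187.8], [0.0, 0.0, 1.0]]
[[-0.658, -0.457, 0.598, -0.038], [-0.753, 0.398, -0.524, 0.673], [0.001, -0.796, -0.606, 0.617], [0.0, 0.0, 0.0, 1.0]] [[446.3, 0.0, 255.0], [0.0, 446.3, 191.5], [0.0, 0.0, 1.0]]
{'clock': 0.1, 'qpos': array([-1.36700289e+00,  2.76550764e-01,  1.50597338e+00, -2.81897075e-05,
        1.36069082e+00, -1.20997818e-01]), 'qd': array([-0.00084969, -0.0014584 , -0.00408597,  0.00017388,  0.00085702,
        0.0022145 ]), 'effort': array([ 8.80904408e-04, -4.17699623e+01, -2.46405387e+01, -3.19446663e-04,
        5.80639797e-03,  1.30888665e-05]), 'position': array([ 0.18339146, -0.54453341,  0.25252854]), 'ee_rot': array([-8.09890866e-04,  9.86841982e-01,  1.61685634e-01, -4.73411955e-05]), 'contact_force': array([ 0.67542676, -0.62704109, -1.0784767 ]), 'moment': array([-0.04291683, -0.02300219,  0.04356446]), 'gripper_force': 0.0, 'width': 0.08531938809717014}
```

View pics/top0.png

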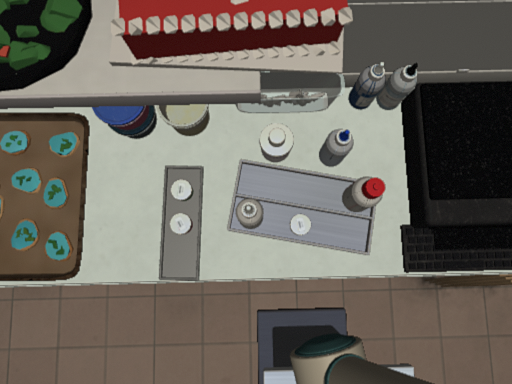

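View pics/scene0.png

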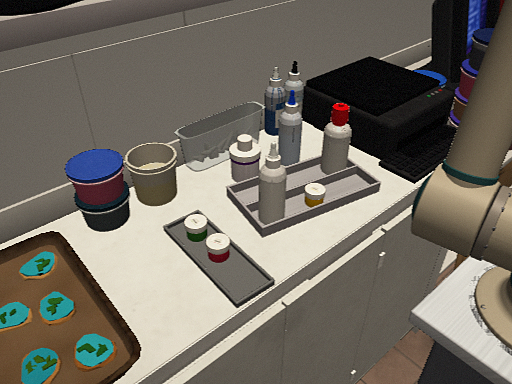

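The top view shows the tray with corners near (242,160), (384,197), (368,252) and (228,230). The slim bottle stands in the near lane at the left end (250,211), and the broad red-capped one in the far lane at the right end (370,190). A pot sits in the near lane at (300,225). The pot tray spans columns 163–201 and rows 166–279, with pots at (181,189) and (180,223), and there is room at its near end.

Run:
```python
from h import *
t=np.load("top0.npy",allow_pickle=True).item();s=np.load("scene0.npy",allow_pickle=True).item()
for n,i in(("top",t),("scene",s)):
    img=i["img"];hsv=cv2.cvtColor(img,cv2.COLOR_RGB2HSV)
    m=((hsv[...,2]>200)&(hsv[...,1]<25)).astype(np.uint8)
    k,_,st,c=cv2.connectedComponentsWithStats(m)
    for j in range(1,k):
        if 60<st[j,4]<900 : print(n,"white",c[j].round(1),st[j],ray(i,c[j],.043).round(4))
    m=((hsv[...,1]>150)&(img[...,0]>120)&((hsv[...,0]<8)|(hsv[...,0]>172))).astype(np.uint8)
    k,_,st,c=cv2.connectedComponentsWithStats(m)
    for j in range(1,k):
        if 60<st[j,4]<2000: print(n,"red",c[j].round(1),st[j],ray(i,c[j],.165).round(4))
for uv in((242,160),(228,230),(368,252),(384,197)): print("tray",ray(t,uv,.028).round(4))
for uv in((165,166),(203,166),(199,279),(161,279)): print("pt",ray(t,uv,.014).round(4))
cv2.imwrite("pics/c1.png",cv2.resize(t["img"][145:285,150:400,::-1],None,fx=3.2,fy=3.2,interpolation=cv2.INTER_CUBIC))
```

```text
top white [276.5 136.7] [270 132  14  11 113] [0.644  0.1172 0.043 ]
top white [275.  146.6] [261 135  31  20 280] [0.6217 0.1211 0.043 ]
top white [181.6 189.8] [172 181  19  18 194] [0.5313 0.324  0.043 ]
top white [180.9 224.1] [171 214  19  19 139] [0.4581 0.3253 0.043 ]
top white [299.8 224.8] [291 215  19  19 206] [0.4503 0.0737 0.043 ]
top red [ 3.6 50.7] [ 0 46  9 10 64] [0.7944 0.6483 0.165 ]
top red [374.9 186.7] [366 178  19  19 258] [ 0.5095 -0.0568  0.165 ]
scene white [308.1 135.1] [302 124  16  24 135] [ 0.6182 -0.0813  0.043 ]
scene white [265.4 139.5] [258 130  18  17  71] [0.6733 0.0154 0.043 ]
scene white [244.9 152.3] [230 146  29  11 143] [0.6612 0.0928 0.043 ]
scene white [315.6 190. ] [306 184  19  11  96] [0.4477 0.0757 0.043 ]
scene white [203.1 202.6] [183 189  42  30 227] [0.5701 0.2816 0.043 ]
scene white [369.4 203.1] [357 194  25  20 153] [0.3448 0.0252 0.043 ]
scene white [180.  210.6] [173 201  18  19  70] [0.5796 0.3318 0.043 ]
scene white [344.4 215.2] [332 209  25  12  72] [0.3536 0.094  0.043 ]
scene white [195.8 222.1] [186 215  21  14 140] [0.5301 0.3281 0.043 ]
scene white [314.1 237.8] [301 218  27  39 272] [0.3487 0.1871 0.043 ]
scene white [236.7 225.7] [228 220  17  13  72] [0.4698 0.2745 0.043 ]
scene white [242.  240.1] [234 233  17  15  71] [0.4323 0.2927 0.043 ]
scene white [293.3 254.8] [281 235  24  44 222] [0.3428 0.2478 0.043 ]
scene white [218.1 244.5] [207 239  22  10  93] [0.4522 0.3332 0.043 ]
scene red [340.7 106.6] [333 103  17   8  92] [ 0.5176 -0.0672  0.165 ]
tray [0.5969 0.1941 0.028 ]
tray [0.4439 0.227  0.028 ]
tray [ 0.3896 -0.0712  0.028 ]
tray [ 0.5071 -0.1137  0.028 ]
pt [0.5905 0.3665 0.014 ]
pt [0.5885 0.2819 0.014 ]
pt [0.3417 0.2914 0.014 ]
pt [0.3438 0.3726 0.014 ]
```

View pics/c1.png

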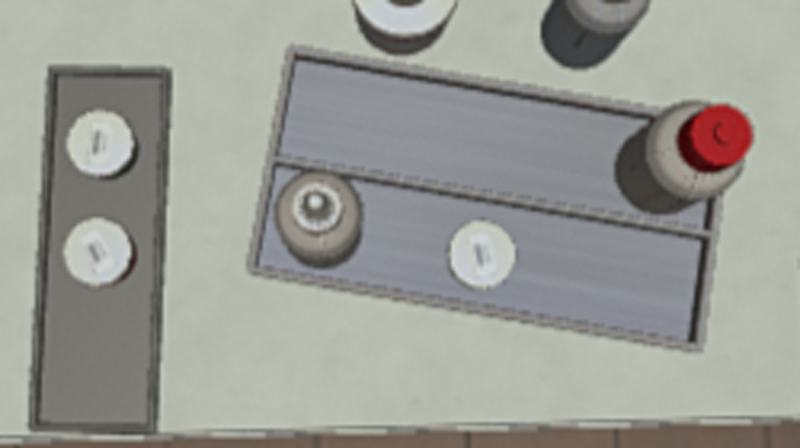

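The crop gives refined corners: tray far-left (240.6,159.4), near-left (227.8,229.7) and near-right (368.8,254). The centre wall runs from crop (277,160) to (710,234). The pot tray's corners are (165.6,165.9), (203.4,166.6), (199,280) and (159.7,279).

Run:
```python
from h import *
from scipy.spatial.transform import Rotation as R
t=np.load("top0.npy",allow_pickle=True).item();s=np.load("scene0.npy",allow_pickle=True).item()
def fit(loc,W):
    loc=np.array(loc,float);W=np.array(W)[:,:2];a=loc-loc.mean(0);b=W-W.mean(0)
    th=np.arctan2((a[:,0]*b[:,1]-a[:,1]*b[:,0]).sum(),(a*b).sum());c,s_=np.cos(th),np.sin(th);Rm=np.array([[c,-s_],[s_,c]])
    return W.mean(0)-Rm@loc.mean(0),th,Rm,np.abs(b-a@Rm.T).max()
cr=lambda u,v:(150+u/3.2,145+v/3.2)
px=[cr(290,46),cr(249,271),cr(700,349),cr(277,160),cr(710,234)]
o,th,Rm,e=fit([(.0795,.155),(-.0795,.155),(-.0795,-.155),(0,.155),(0,-.155)],[ray(t,p,.028) for p in px]);print("tray",o,th,e)
q=[cr(50,67),cr(171,69),cr(157,432),cr(31,429)]
o2,th2,R2,e2=fit([(.125,.0425),(.125,-.0425),(-.125,-.0425),(-.125,.0425)],[ray(t,p,.014) for p in q]);print("pot tray",o2,th2,e2)
for p in([.5313,.324],[.4581,.3253]):print("pot loc",R2.T@(np.array(p)-o2))
print("lane pot loc",Rm.T@(np.array([.4503,.0737])-o))
print("slots",o2+R2@[-.068,0])
for n,l,top,uv in(("slim",(-.0385,.113),.190,cr(316,205)),("broad",(.0385,-.113),.178,(375.5,186.5))):
    w=o+Rm@l;print(n,w,"by top",ray(t,uv,top))
print("scene check red top",ray(s,(340.5,105),.178),"slim",ray(s,(274,145),.190),"spare",ray(s,(291,92),.194),ray(t,cr(620,-40),.194))
st=manip.get_state();w,x,y,z=st["ee_rot"];print(R.from_quat([x,y,z,w]).as_matrix().round(3))
print("tray ax y",Rm[:,1])
```

```text
tray [0.49143222 0.06151604] -0.19586837498622167 0.006285732897417268
pot tray [0.46527397 0.32818109] -0.04197732107004857 0.0015658495019538615
pot loc [ 0.06614332 -0.00140663]
pot loc [-0.00704675 -0.00317961]
lane pot loc [-0.04271695  0.0039459 ]
slots [0.39733388 0.33103471]
slim [0.47566025 0.17984818] by top [0.4709426  0.17783973 0.19      ]
broad [ 0.50720418 -0.0568161 ] by top [ 0.50787359 -0.05417296  0.178     ]
scene check red top [ 0.50695115 -0.05151274  0.178     ] slim [0.46612668 0.18521919 0.19      ] spare [0.60036299 0.00837489 0.194     ] [0.60643895 0.00170361 0.194     ]
[[ 0.948  0.319 -0.   ]
 [ 0.319 -0.948  0.002]
 [ 0.    -0.002 -1.   ]]
tray ax y [0.19461838 0.98087904]
```

```bash
echo '0 0 0 0.105;0 0 0 0.105;0 0 0 0.105;0 0 0 0.105;0 0 0 0.105' | python3 steer.py 0.085
echo '0.008 -0.036 0 0;0.008 -0.036 0 0;0.008 -0.036 0 0;0.008 -0.036 0 0;0.008 -0.036 0 0' | python3 steer.py
echo '0.008 -0.036 0 0;0.008 -0.036 0 0;0.008 -0.036 0 0;0.008 -0.036 0 0;0.008 -0.036 0 0' | python3 steer.py
echo '0.008 -0.036 0 0;0.008 -0.036 0 0;0.008 -0.036 0 0;0.008 -0.036 0 0;0.008 -0.036 0 0' | python3 steer.py
cat >> h.py <<'E'
from scipy.spatial.transform import Rotation
def pose():
    s=manip.get_state();w,x,y,z=s["ee_rot"];return np.array(s["position"]),Rotation.from_quat([x,y,z,w]).as_matrix()
def to(p):
    P,M=pose();d=M.T@(np.array(p)-P);print("tool delta",d.round(4),"pos",P.round(4),"yaxis",M[:,1].round(3));return d
E
python3 -c "
from h import *
to([.4503,.0745,.16])"
```

```text
clock: 0.52
position: [0.1834, -0.5447, 0.2528]
ee_rot: [-0.001, 0.995, -0.103, -0.0]
contact_force: [1.3, 0.0, 0.7]
width: 0.085
gripper_force: 0.0
clock: 0.93
position: [0.2587, -0.3747, 0.2528]
ee_rot: [-0.0, 0.995, -0.1, -0.0]
contact_force: [0.8, 0.1, 0.6]
width: 0.0851
gripper_force: 0.0
clock: 1.35
position: [0.3335, -0.2062, 0.2531]
ee_rot: [-0.0, 0.995, -0.1, -0.0]
contact_force: [0.5, -0.4, -0.6]
width: 0.0852
gripper_force: 0.0
clock: 1.77
position: [0.4085, -0.0377, 0.2532]
ee_rot: [0.0, 0.995, -0.1, -0.0]
contact_force: [0.1, -0.8, -0.1]
width: 0.0848
gripper_force: 0.0
tool delta [ 0.0186 -0.1183  0.0932] pos [ 0.4085 -0.0377  0.2532] yaxis [-0.199 -0.98   0.   ]
```

```bash
echo '0.0045 -0.03 0.015 0;0.0045 -0.03 0.015 0;0.0045 -0.03 0.015 0;0.005 -0.028 0.015 0;0 0 0 0' | python3 steer.py
python3 - <<'E'
from h import *
P,M=pose();i=cams.get_image("wrist");H=np.array(i["hand_eye"]);T=np.eye(4);T[:3,:3]=M;T[:3,3]=P;i["T"]=T@H
cv2.imwrite("pics/w1.png",i["img"][:,:,::-1])
hsv=cv2.cvtColor(i["img"],cv2.COLOR_RGB2HSV)
m=((hsv[...,2]>190)&(hsv[...,1]<30)).astype(np.uint8)
k,_,st,c=cv2.connectedComponentsWithStats(m)
for j in range(1,k):
    if st[j,4]>600: print(c[j].round(1),st[j],ray(i,c[j],.043).round(4))
print(proj(i,[.4503,.0745,.043]))
to([.4503,.0745,.04])
E
```

```text
clock: 2.18
position: [0.4497, 0.0763, 0.1905]
ee_rot: [-0.001, 0.995, -0.098, -0.002]
contact_force: [-0.4, -1.1, -0.1]
width: 0.0848
gripper_force: 0.0
[258.4 180. ] [ 236  158   46   45 1469] [0.4554 0.0734 0.043 ]
[258.2292078  185.71980688]
tool delta [ 0.0015 -0.0006  0.1515] pos [0.4493 0.0742 0.1915] yaxis [-0.195 -0.981  0.001]
```

View pics/w1.png

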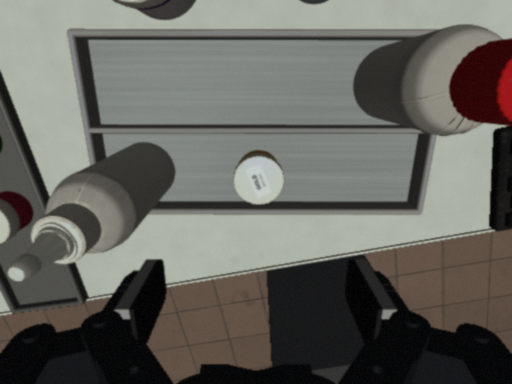

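The wrist view shows the lane pot's lid at (258,180), in line with the jaws, and the tray's walls parallel to the image. Next: descend and grip.

```bash
echo '0.002 -0.0005 0.03 0;0.002 0 0.03 0;0 0 0.03 0;0 0 0.03 0;0 0 0.02 0' | python3 steer.py 0.085
echo '0 0 0.0105 0;0 0 0 0;0 0 0 0' | python3 steer.py 0.085
echo '0 0 0 0;0 0 0 0;0 0 0 0;0 0 0 0;0 0 0 0' | python3 steer.py 0.035 30
echo '0 0 0 0;0 0 0 0;0 0 0 0' | python3 steer.py
echo '0 0 -0.02 0;0 0 -0.04 0;0 0 -0.04 0;0 0 -0.04 0;0 0 -0.04 0' | python3 steer.py
```

```text
clock: 2.65
position: [0.4527, 0.0708, 0.0516]
ee_rot: [0.0, 0.995, -0.1, -0.001]
contact_force: [0.7, -0.7, -0.0]
width: 0.0855
gripper_force: 0.0
clock: 2.9
position: [0.454, 0.0711, 0.0429]
ee_rot: [0.0, 0.995, -0.1, -0.0]
contact_force: [0.5, 0.8, 0.1]
width: 0.0851
gripper_force: 0.0
clock: 3.32
position: [0.4548, 0.0719, 0.0441]
ee_rot: [0.0, 0.995, -0.1, 0.001]
contact_force: [-0.3, -0.2, 6.1]
width: 0.043
gripper_force: 29.9
clock: 3.57
position: [0.4548, 0.0719, 0.044]
ee_rot: [0.0, 0.995, -0.1, 0.001]
contact_force: [-0.7, -1.6, 6.9]
width: 0.043
gripper_force: 29.9
clock: 3.98
position: [0.4535, 0.0721, 0.2252]
ee_rot: [0.0, 0.995, -0.1, 0.0]
contact_force: [0.3, 0.4, -1.0]
width: 0.0431
gripper_force: 31.2
```

```bash
echo '0 0 -0.02 -0.08;0 0 -0.015 -0.08;0 0 0 0' | python3 steer.py
python3 -c "
from h import *
to([.396,.331,.09])
s=cams.get_image('scene');cv2.imwrite('pics/s2.png',s['img'][40:300,150:450,::-1])"
```

```text
clock: 4.23
position: [0.4559, 0.0722, 0.2618]
ee_rot: [-0.0, 1.0, -0.019, 0.004]
contact_force: [0.3, -0.4, -0.5]
width: 0.0427
gripper_force: 31.2
tool delta [-0.0714 -0.2563  0.1713] pos [0.4559 0.0722 0.2618] yaxis [-0.039 -0.999 -0.   ]
```

View pics/s2.png

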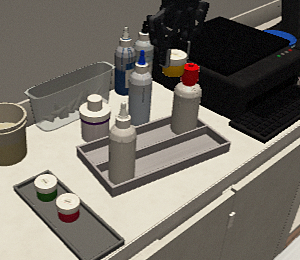

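The crop shows the pot held upright in the jaws at (175,60), and everything else still standing.

```bash
echo '-0.009 -0.032 0 0;-0.009 -0.032 0 0;-0.009 -0.032 0 0;-0.009 -0.032 0 0;-0.009 -0.032 0 0' | python3 steer.py
echo '-0.009 -0.032 0.02 0;-0.009 -0.032 0.03 0;-0.008 -0.032 0.035 0;0 0 0.035 0;0 0 0 0' | python3 steer.py
python3 - <<'E'
from h import *
P,M=pose();i=cams.get_image("wrist");T=np.eye(4);T[:3,:3]=M;T[:3,3]=P;i["T"]=T@np.array(i["hand_eye"])
cv2.imwrite("pics/w2.png",i["img"][:,:,::-1])
to([.397,.331,.044])
E
```

```text
clock: 4.7
position: [0.414, 0.2346, 0.2558]
ee_rot: [0.001, 1.0, -0.021, -0.002]
contact_force: [0.3, -0.3, -1.2]
width: 0.0431
gripper_force: 31.2
clock: 5.12
position: [0.389, 0.3222, 0.137]
ee_rot: [0.005, 1.0, -0.019, -0.007]
contact_force: [-1.4, -1.5, -1.6]
width: 0.043
gripper_force: 31.2
tool delta [ 0.0067 -0.0095  0.0958] pos [0.3909 0.3224 0.14  ] yaxis [-0.04  -0.999  0.007]
```

View pics/w2.png

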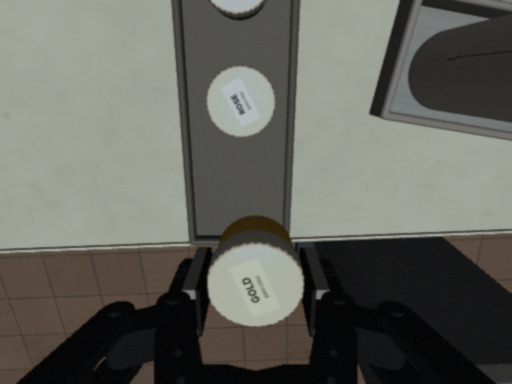

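The pot hangs upright between the pads at (255,283). The tray's middle line is at about column 241, so a small shift to the left is needed, which agrees with the computed delta.

```bash
echo '0.0035 -0.005 0.02 0;0.0035 -0.0045 0.025 0;0 0 0.02 0;0 0 0.01 0;0 0 0 0' | python3 steer.py
python3 -c "
from h import *
to([.397,.331,.044])"
```

```text
clock: 5.58
position: [0.4016, 0.332, 0.0685]
ee_rot: [0.001, 1.0, -0.021, -0.001]
contact_force: [-0.6, -0.2, 0.0]
width: 0.0426
gripper_force: 31.2
tool delta [-0.0045  0.0011  0.0245] pos [0.4016 0.332  0.0685] yaxis [-0.042 -0.999  0.002]
```

```bash
echo '-0.004 0.001 0.01 0;0 0 0.006 0;0 0 0.002 0;0 0 0 0' | python3 steer.py
echo '0 0 0.002 0;0 0 0 0' | python3 steer.py
echo '0 0 0.002 0;0 0 0 0' | python3 steer.py
```

```text
clock: 5.92
position: [0.3987, 0.3324, 0.0521]
ee_rot: [-0.0, 1.0, -0.02, 0.0]
contact_force: [-0.3, -0.3, -0.7]
width: 0.043
gripper_force: 31.2
clock: 6.08
position: [0.3987, 0.3327, 0.05]
ee_rot: [-0.0, 1.0, -0.02, 0.001]
contact_force: [-0.3, -0.5, -0.7]
width: 0.043
gripper_force: 31.2
clock: 6.25
position: [0.3983, 0.3325, 0.0476]
ee_rot: [0.0, 1.0, -0.02, 0.0]
contact_force: [0.5, -0.1, -0.9]
width: 0.0429
gripper_force: 31.2
```

```bash
echo '0 0 0.002 0;0 0 0 0' | python3 steer.py
echo '0 0 0.002 0;0 0 0 0' | python3 steer.py
echo '0 0 0.001 0;0 0 0 0' | python3 steer.py
```

```text
clock: 6.42
position: [0.3981, 0.3324, 0.0453]
ee_rot: [0.0, 1.0, -0.02, -0.0]
contact_force: [-0.1, 0.2, -0.2]
width: 0.043
gripper_force: 31.2
clock: 6.58
position: [0.3983, 0.3326, 0.0441]
ee_rot: [-0.0, 1.0, -0.02, 0.0]
contact_force: [-1.0, -1.2, 4.5]
width: 0.043
gripper_force: 31.7
clock: 6.75
position: [0.3983, 0.3326, 0.044]
ee_rot: [-0.0, 1.0, -0.02, 0.0]
contact_force: [-2.8, -1.5, 12.0]
width: 0.0432
gripper_force: 32.3
```

```bash
echo '0 0 -0.001 0;0 0 0 0;0 0 0 0;0 0 0 0' | python3 steer.py 0.062
echo '0 0 -0.01 0;0 0 -0.03 0;0 0 -0.04 0;0 0 -0.03 0;0 0 0 0' | python3 steer.py
echo '0 0 0 0.08;0 0 0 0.08;0 0 0 0;0 0 0 0' | python3 steer.py 0
python3 - <<'E'
from h import *
i=cams.get_image("top");cv2.imwrite("pics/t2.png",cv2.resize(i["img"][145:285,150:400,::-1],None,fx=3.2,fy=3.2,interpolation=cv2.INTER_CUBIC))
to([.485,.243,.148])
E
```

```text
clock: 7.08
position: [0.3982, 0.3324, 0.0433]
ee_rot: [0.0, 1.0, -0.02, -0.0]
contact_force: [-0.0, 0.1, -0.7]
width: 0.0622
gripper_force: 0.0
clock: 7.5
position: [0.4018, 0.3348, 0.1602]
ee_rot: [-0.004, 1.0, -0.02, 0.005]
contact_force: [1.1, 0.9, 0.2]
width: 0.0621
gripper_force: 0.0
clock: 7.83
position: [0.398, 0.3324, 0.1535]
ee_rot: [0.0, 0.995, -0.099, -0.0]
contact_force: [-0.6, -0.7, -0.1]
width: 0.0137
gripper_force: 0.0
tool delta [0.1028 0.0705 0.0054] pos [0.3981 0.3324 0.1534] yaxis [-0.197 -0.98   0.   ]
```

View pics/t2.png

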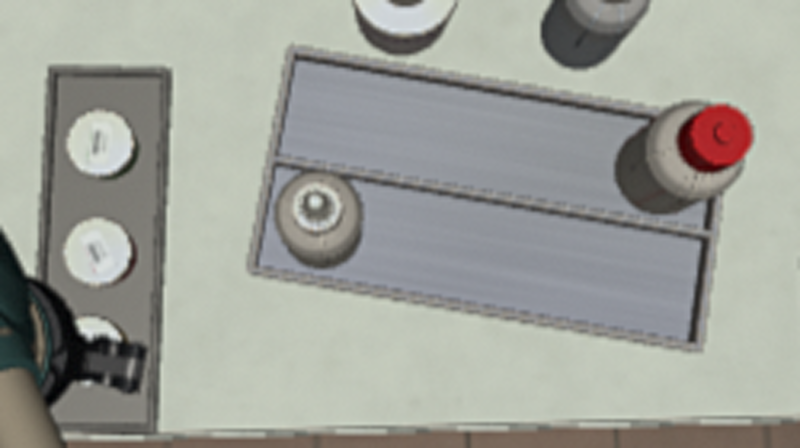

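Released. The pot's lid shows at (100,335) in its slot, partly hidden by the arm. Next, behind the slim bottle.

```bash
echo '0.03 0 0 0;0.035 0 0 0;0.035 0.01 0 0;0.003 0.025 0.001 0;0 0.025 0 0' | python3 steer.py 0
echo '0 0 0 0;0 0 0 0' | python3 steer.py 0
python3 -c "
from h import *
to([.485,.243,.152])
for n in('top','scene'):
  i=cams.get_image(n);hsv=cv2.cvtColor(i['img'],cv2.COLOR_RGB2HSV)
  if n=='top':
    m=((hsv[...,2]>200)&(hsv[...,1]<25)).astype(np.uint8);k,_,st,c=cv2.connectedComponentsWithStats(m)
    for j in range(1,k):
      if st[j,4]>60 and st[j,4]<900:print(c[j],st[j],ray(i,c[j],.043))
  else: cv2.imwrite('pics/s3.png',cv2.resize(i['img'][80:310,150:400,::-1],None,fx=2.4,fy=2.4))
"
```

```text
clock: 8.3
position: [0.4897, 0.2525, 0.1517]
ee_rot: [0.0, 0.995, -0.099, 0.0]
contact_force: [-0.5, 0.4, -0.7]
width: -0.0001
gripper_force: 0.0
clock: 8.47
position: [0.487, 0.2523, 0.1522]
ee_rot: [0.0, 0.995, -0.1, -0.001]
contact_force: [0.3, -0.0, 0.6]
width: 0.0
gripper_force: 0.0
tool delta [-0.0002  0.0095  0.0002] pos [0.487  0.2523 0.1522] yaxis [-0.2  -0.98  0.  ]
[225.47445255 110.52554745] [209 105  44  16 137] [0.70613771 0.22804662 0.043     ]
[159.86458333 123.92708333] [151 109  20  26  96] [0.67879737 0.37227514 0.043     ]
[243.29968454 145.13880126] [217 120  53  53 634] [0.62662349 0.19015863 0.043     ]
[307.77186312 158.77946768] [286 140  38  30 263] [0.59286986 0.05079301 0.043     ]
[350.17808219 173.50684932] [341 167  22  11  73] [ 0.55814549 -0.03954017  0.043     ]
[383.10945274 191.71641791] [366 169  33  45 201] [ 0.51668795 -0.10807432  0.043     ]
[155.41960784 236.5372549 ] [149 212  12  56 255] [0.43318699 0.3786867  0.043     ]
[180.02807018 223.24210526] [170 214  21  20 285] [0.45986637 0.32710293 0.043     ]
[381.44852941 228.14705882] [372 219  22  23 136] [ 0.438854   -0.09911573  0.043     ]
[108.06105263 240.29684211] [ 92 223  38  39 475] [0.42782789 0.4778434  0.043     ]
[382.31578947 247.59210526] [370 234  22  27 228] [ 0.39805885 -0.09812806  0.043     ]
[177.54849498 254.34782609] [168 245  20  20 299] [0.39495547 0.3319848  0.043     ]
[107.23227384 274.70904645] [ 85 261  49  22 409] [0.35691815 0.47737916 0.043     ]
```

View pics/s3.png

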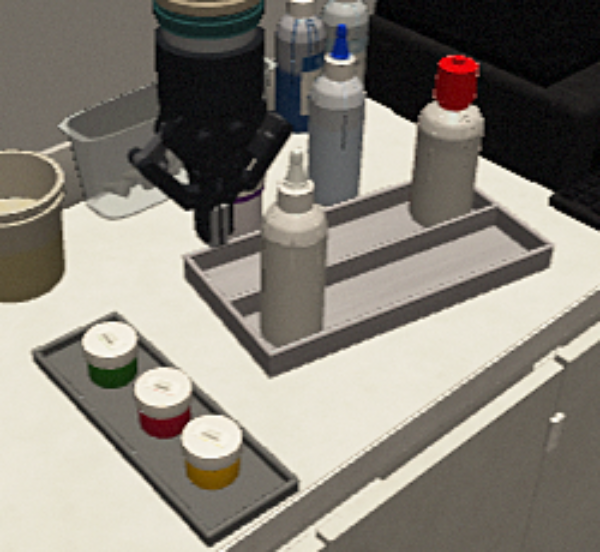

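The scene view shows all three pots upright in the pot tray, the new one in yellow at about (210,450) in the crop. The fingers are behind the slim bottle. Next: push.

```bash
echo '0 0.014 0 0;0 0.012 0 0;0 0.01 0 0;0 0.01 0 0;0 0.01 0 0' | python3 steer.py
echo '0 0.01 0 0;0 0.01 0 0' | python3 steer.py
echo '0 0.01 0 0;0 0.01 0 0' | python3 steer.py
python3 -c "
from h import *
i=cams.get_image('scene');cv2.imwrite('pics/s4.png',cv2.resize(i['img'][80:310,150:400,::-1],None,fx=2.4,fy=2.4))
to([.472,.179,.152])"
```

```text
clock: 8.98
position: [0.4758, 0.1975, 0.1527]
ee_rot: [-0.0, 0.995, -0.1, 0.0]
contact_force: [0.2, -0.6, 0.8]
width: -0.0001
gripper_force: 0.2
clock: 9.15
position: [0.4718, 0.1776, 0.1526]
ee_rot: [0.0, 0.995, -0.1, 0.0]
contact_force: [0.5, 0.7, -0.1]
width: -0.0002
gripper_force: 0.0
clock: 9.32
position: [0.4679, 0.158, 0.1525]
ee_rot: [0.0, 0.995, -0.1, -0.0]
contact_force: [-0.2, -0.4, -0.3]
width: 0.0003
gripper_force: 0.0
tool delta [ 0.0002 -0.023   0.0004] pos [0.4672 0.1565 0.1524] yaxis [-0.199 -0.98   0.002]
```

View pics/s4.png

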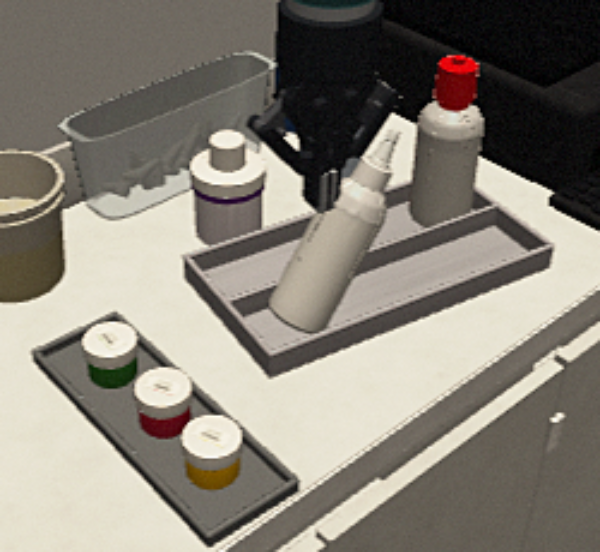

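The slim bottle leans about 30° along its lane with the fingers behind it. I'll finish the push, then lift and go to the other bottle.

```bash
echo '0 0.01 0 0;0 0.01 0 0;0 0 0 0;0 0 0 0;0 0 0 0' | python3 steer.py
echo '0 0 -0.03 0;0 0 -0.04 0;0 0 -0.038 0;0 0 0 0;0 0 0 0' | python3 steer.py
python3 -c "
from h import *
i=cams.get_image('scene');cv2.imwrite('pics/s5.png',cv2.resize(i['img'][80:310,150:400,::-1],None,fx=2.4,fy=2.4))
to([.4938,-.122,.142])"
```

```text
clock: 9.78
position: [0.4643, 0.1396, 0.1526]
ee_rot: [-0.0, 0.995, -0.1, 0.0]
contact_force: [0.5, -1.0, 0.4]
width: -0.0002
gripper_force: 0.0
clock: 10.2
position: [0.4657, 0.1403, 0.263]
ee_rot: [-0.001, 0.995, -0.1, 0.003]
contact_force: [0.2, 0.5, -0.3]
width: 0.0002
gripper_force: 0.0
tool delta [0.0806 0.251  0.119 ] pos [0.4644 0.14   0.261 ] yaxis [-0.198 -0.98  -0.001]
```

View pics/s5.png

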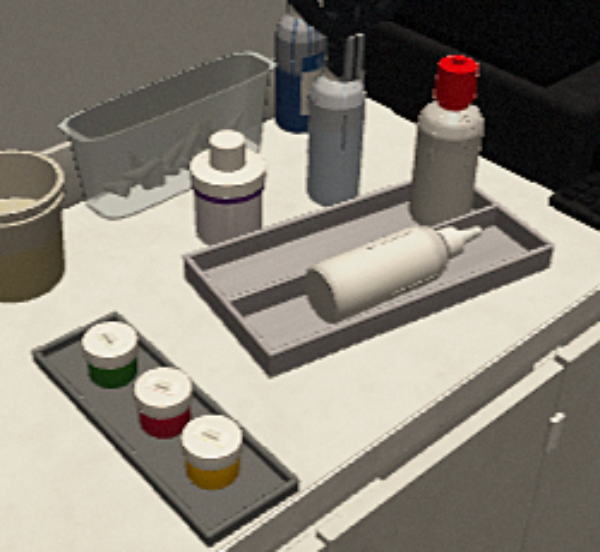

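The slim bottle lies flat in the near lane, with its foot near (325,290) in the crop and its spout towards the far end. Next, behind the broad bottle.

```bash
echo '0 0.036 0 0;0 0.036 0 0;0.016 0.036 0 0;0.016 0.036 0 0;0.016 0.036 0 0' | python3 steer.py
echo '0.016 0.036 0 0;0.016 0.035 0 0;0 0 0 0;0 0 0 0' | python3 steer.py
python3 -c "
from h import *
to([.4938,-.122,.142])
i=cams.get_image('scene');np.save('s6.npy',i,allow_pickle=True)
o=np.array([.4914,.0615]);c,s=np.cos(-.2),np.sin(-.2)
p=ray(i,(284,203),.03)[:2]-o;print('slim foot local',[c*p[0]+s*p[1],-s*p[0]+c*p[1]])"
```

```text
clock: 10.67
position: [0.4743, -0.0474, 0.2587]
ee_rot: [-0.0, 0.995, -0.099, -0.002]
contact_force: [0.8, -0.4, 0.1]
width: -0.0
gripper_force: 0.0
clock: 11.0
position: [0.4921, -0.1236, 0.2582]
ee_rot: [-0.001, 0.995, -0.102, -0.002]
contact_force: [0.4, -0.6, 0.1]
width: 0.0004
gripper_force: 0.0
tool delta [ 0.0019 -0.0018  0.1162] pos [ 0.4921 -0.1236  0.2582] yaxis [-0.202 -0.979 -0.001]
slim foot local [np.float64(-0.0363059305105255), np.float64(0.07843317556671733)]
```

```bash
echo '0.002 0 0.03 0;0 0 0.035 0;0 0 0.035 0;0 0 0.016 0;0 0 0 0' | python3 steer.py
echo '0 -0.01 0 0;0 -0.01 0 0;0 -0.01 0 0;0 -0.01 0 0;0 -0.01 0 0' | python3 steer.py
echo '0 -0.01 0 0;0 -0.01 0 0;0 -0.01 0 0' | python3 steer.py
python3 -c "
from h import *
i=cams.get_image('scene');cv2.imwrite('pics/s7.png',cv2.resize(i['img'][80:310,150:400,::-1],None,fx=2.4,fy=2.4))"
```

```text
clock: 11.47
position: [0.4906, -0.1194, 0.1401]
ee_rot: [-0.002, 0.995, -0.099, -0.005]
contact_force: [-0.8, 1.2, 0.7]
width: 0.0
gripper_force: 0.0
clock: 11.88
position: [0.5055, -0.0724, 0.1459]
ee_rot: [0.0, 0.995, -0.099, 0.001]
contact_force: [-0.3, -0.3, -0.0]
width: 0.0001
gripper_force: 0.2
clock: 12.13
position: [0.5107, -0.0431, 0.1447]
ee_rot: [-0.0, 0.995, -0.1, 0.0]
contact_force: [-0.5, -0.0, -0.5]
width: -0.0003
gripper_force: 0.0
```

View pics/s7.png

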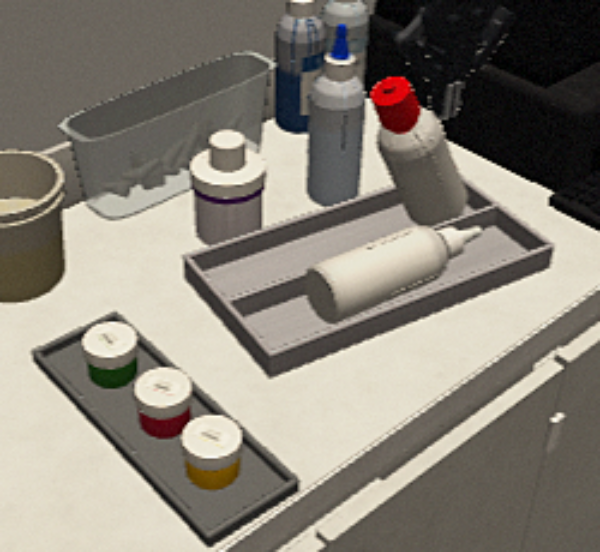

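The broad bottle leans about 22° along its lane, with its cap at (395,105) in the crop. It needs a little more push; then I'll hold and retreat upward.

```bash
echo '0 -0.01 0 0;0 -0.01 0 0;0 -0.01 0 0;0 0 0 0;0 0 0 0' | python3 steer.py
echo '0 0 0 0;0 0 0 0;0 0 0 0' | python3 steer.py
echo '0 0.02 -0.03 0;0 0.02 -0.03 0;0 0 -0.03 0;0 0 0 0;0 0 0 0' | python3 steer.py
python3 -c "
from h import *
i=cams.get_image('scene');a=i['img'][80:310,150:400,::-1]
j=cams.get_image('top');b=j['img'][100:285,150:400,::-1]
cv2.imwrite('pics/f.png',cv2.resize(np.vstack([a,b]),None,fx=1.44,fy=1.44))"
```

```text
clock: 12.6
position: [0.5166, -0.0145, 0.1445]
ee_rot: [0.0, 0.995, -0.099, -0.0]
contact_force: [0.0, -0.3, 0.5]
width: -0.0002
gripper_force: 0.0
clock: 12.85
position: [0.5164, -0.0154, 0.1445]
ee_rot: [0.0, 0.995, -0.1, -0.0]
contact_force: [-0.0, -0.1, -1.2]
width: 0.0001
gripper_force: 0.0
clock: 13.27
position: [0.5095, -0.055, 0.2365]
ee_rot: [0.0, 0.995, -0.101, 0.002]
contact_force: [0.4, -0.2, 0.7]
width: -0.0003
gripper_force: 0.0
```

View pics/f.png

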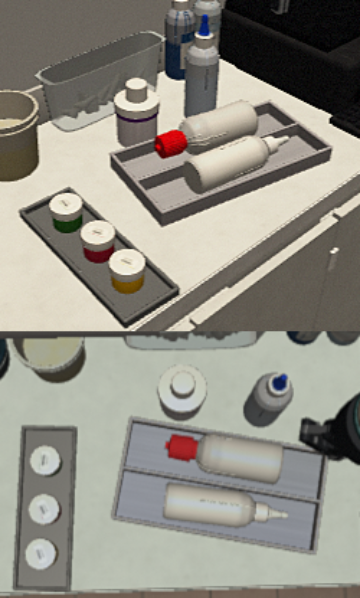

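Both bottles lie flat in their lanes with caps towards the opposite ends. The pots are upright, the bystanders untouched and the arm clear.

```bash
echo '0 0 0 0;0 0 0 0;0 0 0 0;0 0 0 0;0 0 0 0' | python3 steer.py; python3 -c "
from rig import manip, cams, ticket
print(ticket.sign_off())"
```

```text
clock: 13.78
position: [0.5084, -0.054, 0.2341]
ee_rot: [-0.0, 0.995, -0.1, -0.0]
contact_force: [-0.5, -1.1, 0.6]
width: -0.0003
gripper_force: 0.0
the job is handed in; nothing more can be done
None
```

I handed the job in at about 14 s: all three pots stand upright in the pot tray, and both bottles lie flat in their lanes, caps towards the opposite ends; the last pictures show this, but no verdict was returned.

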